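Load a watch into the timing stand

TASK

Take the carrier with the gold-cased, white-dialled watch by its black grip tab, set it on the grey timing stand with its bare end towards the red sprung hold-down bail, and slide it straight in under the bail, pushing the bail up, until it meets the two brass stop pins, lying flat. Let go so that the bail bears down on it, and leave the carrier with the blue-dialled watch where it is.

Things in the scene. Friction and masses are not known exactly. Their poses are not given: they have to be found in the camera images.
- gold_watch_center (a point): Carrier to load: white block 130 x 64 x 20 mm (x, y, z), 0.15 to 0.31 kg; this point: the block's centre, 10 mm above its underside. Black upright grip tab on top, 16 (x) x 24 mm (y), centred at x = -52 mm, its top 44 mm above this point: pinch it across y. Gold watch, white dial, 38 mm wide, 6 mm proud, at x = -14 mm. The bare +x end goes under the bail.
- blue_watch_center (a point): The other carrier, the same white block and tab (this point likewise), with a steel-coloured watch with blue dial. Not to be moved.
- stand: Fixed grey base 310 x 120 x 12 mm, origin centre of underside, +x roughly away from the robot. Its top is the bed: a carrier on it has its centre 22 mm above the origin. Brass stop pins (16 mm tall) at x = +65, y = +-24 mm: a carrier against both, facing +x, is centred at x = 0, y = 0. Set down centred at x = -95 to -100 mm, it is clear of the bail; pushed along +x it wedges the bail up.
- hold_down (a joint): Angle of the stand's slick red wire bail: 0 down, grows as raised, 0.16 on a loaded carrier. Hinged at stand x = +130, z = 50 mm, reaching to -x: wires at y = +-12 mm, lowest at x = +25 to +45 mm, 6 mm above the bed; upturned tip at x = -23 mm, underside 30 mm above the bed. Sprung down with 3 to 6 N; sliding a carrier under takes 5 to 15 N.
Not all that is in view belongs to the job. What is shaped like the part that bears gold_watch_center but orange or purple is not meant.

How it is judged:
By the outcome, as a careful person would: the job done as asked, in the order asked, and still so for the second after the job is handed in, with the robot touching nothing.
It also fails if it takes over 42 s, if anything falls off the work surface, if the arm or the gripper's body presses on something with over 40 N, if the wrist force passes 120 N, or if a joint passes its speed limit or range.

ROBOT

A 6-joint arm with a two-finger parallel gripper is mounted at the origin on the work surface. World frame = base frame: x ahead of the robot, y to its left, z up, the work surface at z = 0. Lengths are in mm, angles in rad, forces in N, time in s.
With the tool pointing down it reaches from about 350 to 975 mm from the base axis. Payload 7.1 kg.
Tool frame: the origin (TCP) lies at the very end of the fingers, on their centre line; the grasp point (between the pads) lies 19 mm behind it (ctrl.grip_depth is the distance from the TCP to the grasp point, in mm); x points along the fingers, z is the direction in which the jaws open and shut, and the axes are right-handed (so a half turn about x gives the same grasp; the last joint's range is limited). The gripper opens to 88 mm and grips with 3 to 60 N. Pads are 20 mm wide; open, the fingers measure 115 mm over their backs; the gripper's body (75 mm by 178 mm) begins 61 mm behind the grasp point.
Start: joints at [1.291, 0.423, 1.63, -0, 1.089, -0.019], TCP at [161.127, 603.857, 222.675] pointing down, gripper open.
Joint ranges: [-3, 3], [-0.9, 2.11], [0.09, 2.58], [-1.31, 4.45], [0.11, 2.69], [-2.54, 2.54]. Speed limits (rad/s): [2.39, 2.39, 3.01, 3.14, 3.14, 3.14].

INTERFACE

Orientations are given as a rotation vector (axis times angle).
In Python, from workcell import ctrl gives the robot as it stands. The module is installed in compiled form; this text tells all that it offers.
- The arm moves only by the tool send_rows, never from a script. Its argument "rows" is a list of rows, each a list of 4 numbers: the shift along the tool's x, y, z in mm, then the turn about the tool's x in rad. In form: [[x, y, z, turn], ...]. A call has 1 to 10 rows; each row shifts and turns the pose as measured when the row begins, along the tool's axes as they then stand; what a row does not reach is not made up. A row lasts 1/12 s, in which the tool goes at most 41.7 mm and 7.16 degrees, less where a joint would pass 70% of its speed; a pose out of reach is approached as far as the arm can. A call with a gripper value outside its range is refused whole. "fingers" is the opening, from 0 (shut) to 1 (fully open), set as the call begins (left out, the last holds). The fingers move at their own pace and stop on an object; the grip force is fixed at half the most. Time passes only in rows, so rows that do not move let the fingers close. It gives the time, the measured TCP pose, the force and the opening at its end, in the units of the state.
- ctrl.get_obs(): the state, without advancing time (a new reading comes with each control period).
- ctrl.get_image(name): name is "scene" or "top" or "wrist"; returns a dict with "img" (400x640x3 uint8, red, green, blue), "depth" (400x640 float32, mm along the optical axis (not along the pixel's ray), 0 where there is no reading), "mtx" (3x3 intrinsics, pixels), "world_from_camera" (4x4, takes a point from camera to world coordinates). Camera axes: x right, y down, z forward; pixel columns grow to the right and rows downward; lengths in mm; the calibration is good to about 2 mm. A picture is of the moment at which its call begins.
- ctrl.close_job(): hands the job in, once; it reports no verdict.
The state is a dict: "t": time; "qpos": joint angles; "qvel": joint speeds; "joint_torque": joint torques, N m; "ee_pos": TCP position; "orientation": TCP orientation; "ft_force": force on the tool from outside, world axes, zero at the start; "moment": the same for the moment, N m; "width": finger opening in mm.
Only numpy, scipy, OpenCV 4.12 (cv2) and the standard library are available. Lean on these libraries where they do the work, as an engineer would, in place of code of your own. Each camera call takes 0.05 s, during which the arm holds its last target.

## Working session

There is one attempt and no reset: what is moved stays moved. The work goes in short steps, Python scripts to look and compute and a tool call to move; the robot and the scene stay as the last step left them, time stands still between calls to the robot, and variables do not carry over. Pictures are saved under pics/ and viewed, and the job is handed in when it is done.

Besides the shell and the picture viewer there is one more tool, called after ">>>" as name([rows], argument=value, ...), one row to a line, values as JSON. send_rows: Moves the arm, as the interface text tells. Its arguments: {"type":"object","properties":{"rows":{"type":"array"},"fingers":{"type":"number"}},"required":["rows"]}

```bash
mkdir -p pics; python3 - <<'E'
from workcell import ctrl
import cv2,numpy as np,pickle
d={}
for n in("scene","top","wrist"):
    r=ctrl.get_image(n);d[n]=r
    cv2.imwrite(f"pics/{n}0.png",r["img"][:,:,::-1]);print(n,r["world_from_camera"].round(3).tolist(),r["mtx"].round(1).tolist())
pickle.dump(d,open("im0.pkl","wb"))
print(ctrl.get_obs())
E
```

```text
scene [[0.083, 0.778, -0.622, 1319.354], [0.997, -0.061, 0.057, -62.831], [0.006, -0.625, -0.781, 950.694], [0.0, 0.0, 0.0, 1.0]] [[424.4, 0.0, 317.1], [0.0, 424.4, 191.8], [0.0, 0.0, 1.0]]
top [[-0.024, -0.996, 0.092, 524.65], [-0.999, 0.021, -0.036, 14.01], [0.033, -0.092, -0.995, 887.995], [0.0, 0.0, 0.0, 1.0]] [[389.7, 0.0, 324.2], [0.0, 389.7, 198.0], [0.0, 0.0, 1.0]]
wrist [[0.257, 0.929, 0.265, 89.536], [0.966, -0.247, -0.071, 623.761], [-0.001, 0.274, -0.962, 383.545], [0.0, 0.0, 0.0, 1.0]] [[276.6, 0.0, 314.4], [0.0, 276.6, 195.4], [0.0, 0.0, 1.0]]
{'t': 0.15, 'qpos': array([ 1.29099776e+00,  4.23691055e-01,  1.63047507e+00,  1.51755772e-05,
        1.08859222e+00, -1.90146664e-02]), 'qvel': array([-0.00165201, -0.00078898, -0.00449393, -0.00014832, -0.00018412,
       -0.00045995]), 'joint_torque': array([ 9.76903857e-05, -5.44984210e+01, -2.73922348e+01,  6.44764351e-02,
        2.04871525e-02, -9.30841111e-05]), 'ee_pos': array([161.01443812, 603.47511226, 222.07965781]), 'orientation': array([-1.01567507,  1.3223212 ,  1.01453928]), 'ft_force': array([-0.31645597, -0.45383812, -0.14035803]), 'moment': array([0.0005041 , 0.00506826, 0.00678646]), 'width': 87.50133009936876}
```

View pics/scene0.png

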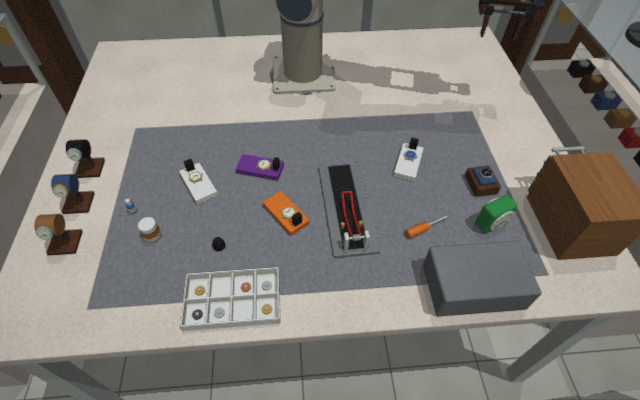

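View pics/top0.png

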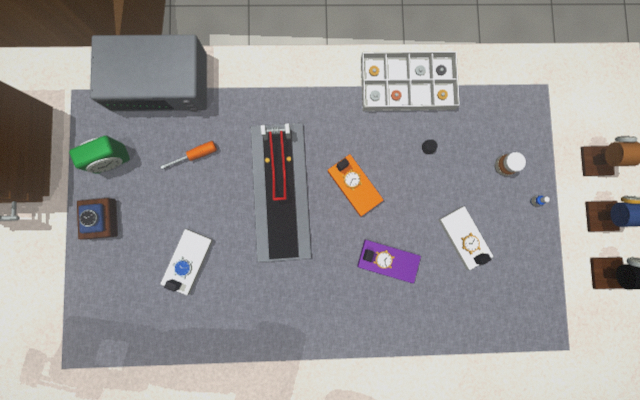

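View pics/wrist0.png

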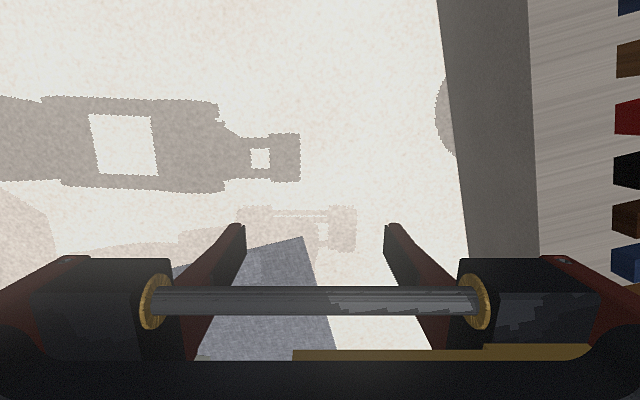

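```bash
cat > h.py <<'E'
import numpy as np,cv2
def ray(r,px,z):
    K=r["mtx"];T=r["world_from_camera"]
    px=np.atleast_2d(np.array(px,float))
    d=np.c_[(px[:,0]-K[0,2])/K[0,0],(px[:,1]-K[1,2])/K[1,1],np.ones(len(px))]@T[:3,:3].T
    o=T[:3,3]; return o+d*((z-o[2])/d[:,2])[:,None]
def proj(r,P):
    T=np.linalg.inv(r["world_from_camera"]);P=np.atleast_2d(P)
    c=P@T[:3,:3].T+T[:3,3];u=c@r["mtx"].T;return u[:,:2]/u[:,2:]
E
python3 - <<'E'
import pickle,cv2,numpy as np
from h import *
d=pickle.load(open("im0.pkl","rb"))
t=d["top"]["img"];s=d["scene"]["img"]
c=lambda im,x,y,w,h,f:cv2.resize(im[y:y+h,x:x+w],None,fx=f,fy=f,interpolation=cv2.INTER_CUBIC)
a=c(t,430,195,75,85,6);b=c(t,240,110,80,160,3)[:480];e=c(s,165,150,60,60,5)
H=510;P=lambda i:cv2.copyMakeBorder(i,0,H-i.shape[0],0,0,0)
o=np.hstack([P(a),P(b)]);cv2.imwrite("pics/crop0.png",o[:,:,::-1]);print(o.shape)
# depth check
D=d["top"]["depth"]
K=d["top"]
def pts(mask):
    v,u=np.nonzero(mask);z=D[v,u];Kk=K["mtx"];T=K["world_from_camera"]
    p=np.c_[(u-Kk[0,2])/Kk[0,0]*z,(v-Kk[1,2])/Kk[1,1]*z,z];return p@T[:3,:3].T+T[:3,3]
hsv=cv2.cvtColor(t,cv2.COLOR_RGB2HSV)
for n,(x,y,w,h) in dict(gold=(430,195,75,85),blue=(150,220,75,85)).items():
    m=np.zeros(t.shape[:2],np.uint8);m[y:y+h,x:x+w]=((hsv[...,1]<40)&(hsv[...,2]>185))[y:y+h,x:x+w]*255
    cs,_=cv2.findContours(m,0,1);k=max(cs,key=cv2.contourArea)
    bx=cv2.boxPoints(cv2.minAreaRect(k));w_=ray(K,bx,20)
    m2=np.zeros_like(m);cv2.drawContours(m2,[k],-1,255,-1)
    # world-plane contour rect
    kw=ray(K,k[:,0].astype(float),20)[:,:2].astype(np.float32)
    print(n,bx.round(1).tolist(),cv2.minAreaRect(kw),"zmed",np.median(pts(cv2.erode(m,np.ones((3,3)))&m)[:,2]))
# stand outline + red
red=((hsv[...,0]<6)|(hsv[...,0]>174))&(hsv[...,1]>150)&(hsv[...,2]>90)
sub=np.zeros_like(red);sub[110:270,240:320]=red[110:270,240:320]
v,u=np.nonzero(sub);print("red",u.min(),u.max(),v.min(),v.max())
yel=(hsv[...,0]>15)&(hsv[...,0]<32)&(hsv[...,1]>120)
for (x,y) in((267,160),(289,159)):
    yy,xx=np.nonzero(yel[y-8:y+9,x-8:x+9]);
    if len(xx):p=(xx.mean()+x-8,yy.mean()+y-8);print("pin",p,len(xx),ray(K,p,28))
E
```

```text
(510, 690, 3)
gold [[440.29998779296875, 219.0], [464.29998779296875, 205.3000030517578], [493.1000061035156, 256.0], [469.1000061035156, 269.70001220703125]] ((508.84356689453125, -334.65338134765625), (128.669677734375, 63.39211654663086), 27.26057243347168) zmed 19.63973830752161
blue [[159.89999389648438, 283.5], [184.5, 228.0], [210.89999389648438, 239.6999969482422], [186.1999969482422, 295.20001220703125]] ((471.9156799316406, 288.7518310546875), (62.61137390136719, 128.88682556152344), 66.22086334228516) zmed 20.033495987286585
red 269 285 131 200
pin (np.float64(266.90909090909093), np.float64(159.9090909090909)) 22 [[691.49233475 108.76467365  28.        ]]
pin (np.float64(288.27272727272725), np.float64(158.5)) 22 [[693.82392625  61.27809997  28.        ]]
```

View pics/crop0.png

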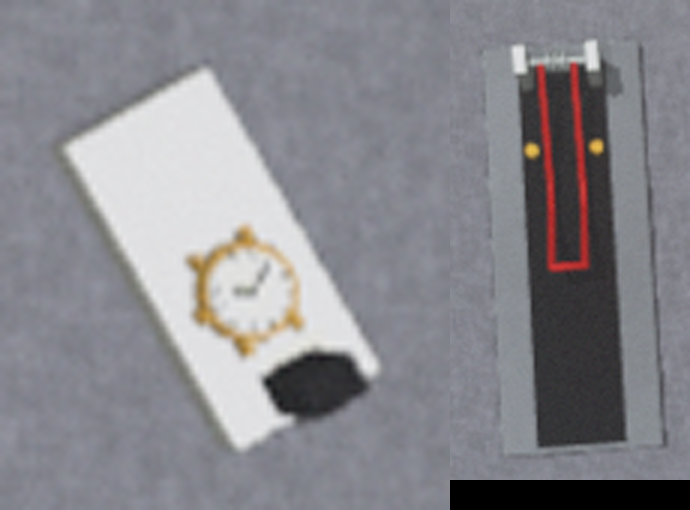

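```bash
python3 - <<'E'
import pickle,cv2,numpy as np
from h import *
from scipy.spatial.transform import Rotation as R
d=pickle.load(open("im0.pkl","rb"))
def rot(a):return np.array([[np.cos(a),-np.sin(a)],[np.sin(a),np.cos(a)]])
def rect(n,x,y,w,h,f,z,ls):
    r=d[n];hsv=cv2.cvtColor(r["img"],cv2.COLOR_RGB2HSV)
    m=np.zeros(hsv.shape[:2],np.uint8);m[y:y+h,x:x+w]=f(hsv,r["img"].astype(int))[y:y+h,x:x+w]*255
    m=cv2.morphologyEx(m,cv2.MORPH_CLOSE,np.ones((5,5)))
    k=max(cv2.findContours(m,0,1)[0],key=cv2.contourArea)
    print(n,ls,cv2.minAreaRect(ray(r,k[:,0].astype(float),z)[:,:2].astype(np.float32)))
rect("scene",170,150,55,60,lambda h,i:(h[...,1]<40)&(h[...,2]>185),20,"gold")
# stand: greenish gray/black/red vs bluish mat
stand=lambda h,i:((i[...,2]-i[...,0]<3)|(h[...,2]<70)|(h[...,1]>120))
for p in((258,200),(230,200),(303,200)):print(d["top"]["img"][p[1],p[0]])
# tab black
for n,(x,y,w,h) in dict(top=(465,245,35,30),scene=(178,155,25,18)).items():
    r=d[n];g=r["img"].max(2);yy,xx=np.nonzero(g[y:y+h,x:x+w]<60)
    print(n,"tab",xx.mean()+x,yy.mean()+y,xx.min()+x,xx.max()+x,yy.min()+y,yy.max()+y,"predicted",proj(r,[[462.6,-358.5,54],[462.6,-358.5,37]]).round(1).tolist())
# pred stand corners vs pixels
c=np.array([627.7,81.8]);a=.049
P=[np.r_[c+rot(a)@q,12] for q in np.array([[155,60],[155,-60],[-155,-60],[-155,60]])]
for n in("top","scene"):
    im=d[n]["img"].copy();im=cv2.resize(im,None,fx=4,fy=4)
    q=((proj(d[n],P)+.5)*4).astype(int);cv2.polylines(im,[q],True,(255,255,0),1)
    x0,y0=q.min(0)-20;x1,y1=q.max(0)+20;cv2.imwrite(f"pics/stand_{n}.png",im[y0:y1,x0:x1,::-1][:600,:800]);print(q.tolist(),(x0,y0))
o=__import__("workcell").ctrl.get_obs()
print(R.from_rotvec(o["orientation"]).as_matrix().round(3))
E
```

```text
scene gold ((510.38494873046875, -333.4232482910156), (125.14228057861328, 59.91367721557617), 27.413787841796875)
[138 143 147]
[128 131 138]
[132 135 141]
top tab 481.87931034482756 258.6810344827586 474 490 254 263 predicted [[485.1, 258.8], [481.7, 258.3]]
scene tab 188.76470588235293 164.63529411764705 184 194 159 170 predicted [[187.4, 160.9], [188.7, 164.9]]
[[999, 496], [1209, 483], [1247, 1026], [1031, 1043]] (np.int64(979), np.int64(463))
[[1522, 1009], [1336, 1031], [1271, 668], [1429, 653]] (np.int64(1251), np.int64(633))
[[-0.    -0.966  0.258]
 [-0.001  0.258  0.966]
 [-1.     0.    -0.001]]
```

View pics/stand_top.png

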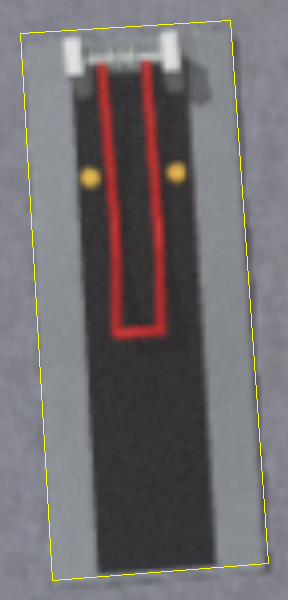

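View pics/stand_scene.png

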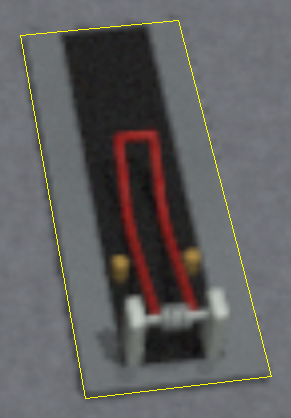

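```bash
cat >> h.py <<'E'
from scipy.spatial.transform import Rotation as R
def yaw(o):
    z=R.from_rotvec(o["orientation"]).as_matrix()[:,2];return np.arctan2(z[1],z[0])
def plan(wps,step=36,tstep=.11,nmax=10,turnto=None,o=None):
    """wps: list of xyz; prints rows in the tool frame"""
    from workcell import ctrl
    o=o or ctrl.get_obs();p=o["ee_pos"].copy();y=yaw(o);rows=[]
    i=0
    dt=0 if turnto is None else (y-turnto)  # positive turn lowers yaw
    while len(rows)<nmax and (i<len(wps) or abs(dt)>1e-3):
        if i<len(wps):
            v=np.array(wps[i])-p;n=np.linalg.norm(v)
            if n<=step: i+=1
            else: v=v*step/n
        else: v=np.zeros(3)
        t=np.clip(dt,-tstep,tstep)
        tz=np.array([np.cos(y),np.sin(y),0]);ty=np.cross(tz,[0,0,-1.])
        rows.append([round(-v[2],1),round(float(v@ty),1),round(float(v@tz),1),round(float(t),3)])
        p=p+v;y-=t;dt-=t
    print("from",o["ee_pos"].round(1),"yaw",round(yaw(o),4),"t",round(o["t"],2),"F",o["ft_force"].round(1),"w",round(o["width"],1))
    print([[float(a) for a in r] for r in rows],"end",p.round(1),round(y,3))
    return rows
E
python3 -c "
from h import *
plan([(480,100,220),(470,-300,220)],turnto=-1.094)"
```

```text
from [161.  603.5 222.1] yaw 1.31 t 0.15 F [-0.3 -0.5 -0.1] w 87.5
[[0.1, -26.5, -24.4, 0.11], [0.1, -29.0, -21.4, 0.11], [0.1, -31.1, -18.1, 0.11], [0.1, -32.9, -14.5, 0.11], [0.1, -34.3, -10.8, 0.11], [0.1, -35.3, -7.0, 0.11], [0.1, -35.9, -3.1, 0.11], [0.1, -36.0, 0.9, 0.11], [0.1, -35.7, 4.8, 0.11], [0.1, -34.9, 8.7, 0.11]] end [353.7 299.4 220.8] 0.21
```

>>> send_rows([
  [0,-26.5,-24.4,0.11],
  [0,-29,-21.4,0.11],
  [0,-31.1,-18.1,0.11],
  [0,-32.9,-14.5,0.11],
  [0,-34.3,-10.8,0.11],
  [0,-35.3,-7,0.11],
  [0,-35.9,-3.1,0.11],
  [0,-36,0.9,0.11],
  [0,-35.7,4.8,0.11],
  [0,-34.9,8.7,0.11],
], fingers=1)

```text
t: 0.98
ee_pos: [350.7, 288.2, 219.5]
orientation: [-0.135, 1.568, 0.134]
ft_force: [-0.3, 0.4, 0.5]
width: 87.9
```

```bash
python3 -c "
from h import *
plan([(480,100,220),(470,-300,220)],turnto=-1.094)"
```

```text
from [350.7 288.2 219.5] yaw 0.1713 t 0.98 F [-0.3  0.4  0.5] w 87.9
[[-0.1, -32.7, 15.0, 0.11], [-0.1, -30.9, 18.5, 0.11], [-0.1, -28.6, 21.8, 0.11], [-0.1, -26.1, 24.8, 0.11], [-0.1, -23.2, 27.5, 0.11], [-0.1, -20.0, 29.9, 0.11], [-0.0, -5.7, 10.9, 0.11], [-0.0, -30.2, 19.5, 0.11], [-0.0, -27.9, 22.7, 0.11], [-0.0, -25.2, 25.7, 0.11]] end [477.3  -8.  220. ] -0.929
```

>>> send_rows([
  [0,-32.7,15,0.11],
  [0,-30.9,18.5,0.11],
  [0,-28.6,21.8,0.11],
  [0,-26.1,24.8,0.11],
  [0,-23.2,27.5,0.11],
  [0,-20,29.9,0.11],
  [0,-5.7,10.9,0.11],
  [0,-30.2,19.5,0.11],
  [0,-27.9,22.7,0.11],
  [0,-25.2,25.7,0.11],
])

```text
t: 1.82
ee_pos: [476.7, -26.2, 219.5]
orientation: [0.769, 1.429, -0.768]
ft_force: [0.3, -0.2, 0.7]
width: 87.6
```

```bash
python3 -c "
from h import *
plan([(490,-345,200)],turnto=-1.094,step=38)"
```

```text
from [476.7 -26.2 219.5] yaw -0.9862 t 1.82 F [ 0.3 -0.2  0.7] w 87.6
[[2.3, -19.6, 32.5, 0.108], [2.3, -16.0, 34.4, 0.0], [2.3, -16.0, 34.4, 0.0], [2.3, -16.0, 34.4, 0.0], [2.3, -16.0, 34.4, 0.0], [2.3, -16.0, 34.4, 0.0], [2.3, -16.0, 34.4, 0.0], [2.3, -16.0, 34.4, 0.0], [1.0, -6.6, 14.2, 0.0]] end [ 490. -345.  200.] -1.094
```

>>> send_rows([
  [2,-19.6,32.5,0.06],
  [2,-16,34.4,0],
  [2,-16,34.4,0],
  [2,-16,34.4,0],
  [2,-16,34.4,0],
  [2,-16,34.4,0],
  [2,-16,34.4,0],
  [2,-16,34.4,0],
  [0,0,0,0],
  [0,0,0,0],
])

```text
t: 2.65
ee_pos: [495.3, -350.8, 201.3]
orientation: [0.828, 1.406, -0.827]
ft_force: [1.1, 1.2, 0.2]
width: 87.6
```

```bash
python3 - <<'E'
from h import *
from workcell import ctrl
import pickle
r=ctrl.get_image("wrist");pickle.dump(r,open("w1.pkl","wb"))
cv2.imwrite("pics/w1.png",r["img"][:,:,::-1])
plan([(462.6,-358.5,90)],turnto=-1.094)
print(proj(r,[[462.6,-358.5,54],[508.8,-334.6,20]]))
E
```

```text
from [ 495.4 -350.6  201.4] yaw -1.0624 t 2.7 F [ 0.7 -0.7  0.6] w 87.8
[[34.5, -10.1, -2.8, 0.032], [34.5, -10.1, -2.5, 0.0], [34.5, -10.1, -2.5, 0.0], [8.1, -2.4, -0.6, 0.0]] end [ 462.6 -358.5   90. ] -1.094
[[306.69473275 212.46918191]
 [308.37198284 164.07203317]]
```

View pics/w1.png

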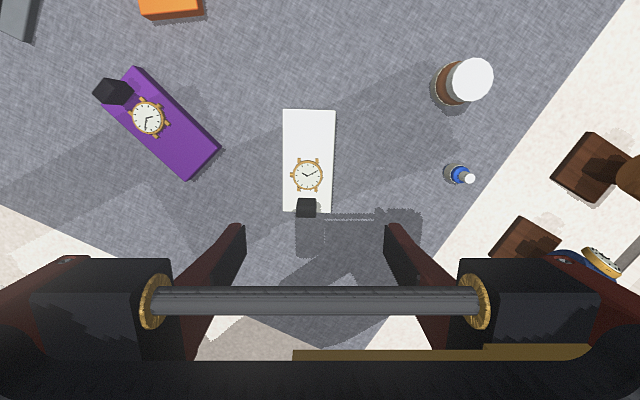

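```bash
python3 - <<'E'
from h import *
import pickle
r=pickle.load(open("w1.pkl","rb"));im=r["img"];hsv=cv2.cvtColor(im,cv2.COLOR_RGB2HSV)
m=np.zeros((400,640),np.uint8);m[100:220,270:345]=((hsv[...,1]<40)&(hsv[...,2]>185))[100:220,270:345]*255
k=max(cv2.findContours(m,0,1)[0],key=cv2.contourArea)
print(cv2.minAreaRect(ray(r,k[:,0].astype(float)+0,20)[:,:2].astype(np.float32)))
yy,xx=np.nonzero(im.max(2)[194:222,290:325]<75);xx+=290;yy+=194
print("tab",xx.min(),xx.max(),yy.min(),yy.max())
for c in((297,217),(316,217),(306,210)):print(c,ray(r,c,54)[0].round(1))
c=cv2.resize(im[180:230,280:340],None,fx=10,fy=10);cv2.imwrite("pics/tab1.png",c[:,:,::-1])
E
```

```text
((509.74462890625, -333.2687072753906), (128.41705322265625, 61.825477600097656), 27.3521728515625)
tab 296 315 198 217
(297, 217) [ 452.  -351.2   54. ]
(316, 217) [ 463.  -370.9   54. ]
(306, 210) [ 464.9 -356.3   54. ]
```

View pics/tab1.png

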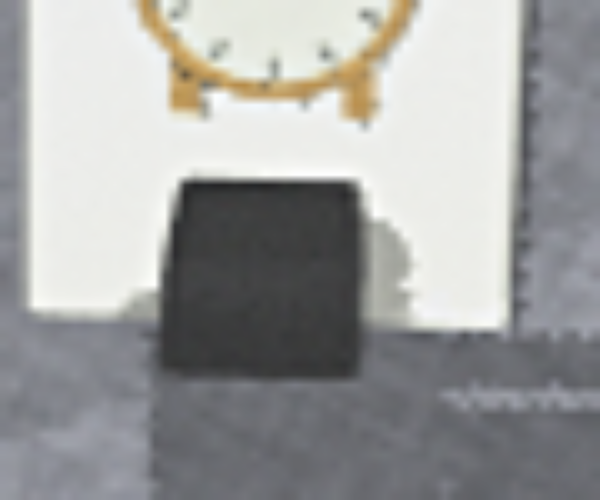

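>>> send_rows([
  [34,-10.1,-2.8,0.03],
  [34,-10.1,-2.5,0],
  [34,-10.1,-2.5,0],
  [14,-2.4,0,0],
  [0,0,0,0],
  [0,0,0,0],
])

```text
t: 3.2
ee_pos: [464.3, -352.3, 84.2]
orientation: [0.846, 1.395, -0.844]
ft_force: [0.1, 0.2, 0.5]
width: 87.9
```

```bash
python3 -c "
from h import *
plan([(463,-358,80),(463,-358,26)],turnto=-1.0935,step=25)"
```

```text
from [ 464.3 -352.3   84.2] yaw -1.0872 t 3.2 F [0.1 0.2 0.5] w 87.9
[[4.2, -3.8, 4.5, 0.006], [25.0, 0.0, 0.0, 0.0], [25.0, 0.0, 0.0, 0.0], [4.0, 0.0, 0.0, 0.0]] end [ 463. -358.   26.] -1.094
```

>>> send_rows([
  [4,-3.8,4.5,0.006],
  [0,0,0,0],
  [20,0,0,0],
  [20,0,0,0],
  [10,0,0,0],
  [0,0,0,0],
])

```text
t: 3.7
ee_pos: [470.4, -360.0, 36.9]
orientation: [0.845, 1.379, -0.846]
ft_force: [-0.5, 1.2, 0.4]
width: 87.8
```

```bash
python3 - <<'E'
from h import *
plan([(463,-358,26)],turnto=-1.0935,step=25)
from workcell import ctrl
r=ctrl.get_image("wrist");cv2.imwrite("pics/w2.png",r["img"][:,:,::-1])
E
```

```text
from [ 470.4 -360.    36.9] yaw -1.0899 t 3.7 F [-0.5  1.2  0.4] w 87.8
[[10.9, -5.6, -5.2, 0.004]] end [ 463. -358.   26.] -1.094
```

View pics/w2.png

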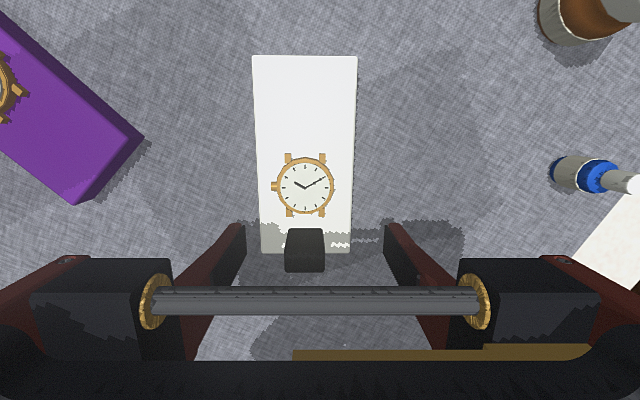

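```bash
python3 - <<'E'
from h import *
from workcell import ctrl
o=ctrl.get_obs();print(R.from_rotvec(o["orientation"]).as_matrix().round(4),o["ee_pos"],o["t"],o["qpos"].round(3))
E
```

```text
[[ 0.0174  0.8865  0.4625]
 [-0.0111  0.4627 -0.8864]
 [-0.9998  0.0103  0.0179]] [ 470.74402492 -360.30580264   37.69953446] 3.75 [-0.675  0.63   1.808  0.004  0.683  0.413]
```

```bash
python3 - <<'E'
s=open("h.py").read()
s=s.replace("""        rows.append([round(-v[2],1),round(float(v@ty),1),round(float(v@tz),1),round(float(t),3)])
""","""        M=R.from_rotvec(o["orientation"]).as_matrix();M=M@R.from_rotvec([yaw(o)-y,0,0]).as_matrix();w=M.T@v
        rows.append([round(float(w[0]),1),round(float(w[1]),1),round(float(w[2]),1),round(float(t),3)])
""").replace("""    print("from",""","""    M=R.from_rotvec(o["orientation"]).as_matrix();print("tilt: toolx dev x,y (mrad)",(M[:2,0]*1e3).round(1),"in tool y,z:",(1e3*np.array([-M[2,1],-M[2,2]])).round(1))
    print("from",""")
open("h.py","w").write(s)
E
python3 -c "
from h import *
plan([(463,-358,60)],turnto=-1.0935,step=8)"
```

```text
tilt: toolx dev x,y (mrad) [ 17.4 -11.1] in tool y,z: [-10.3 -17.9]
from [ 470.7 -360.3   37.7] yaw -1.0899 t 3.75 F [-0.7 -0.2  0.2] w 87.8
[[-7.6, -1.9, -1.8, 0.004], [-7.6, -1.9, -1.8, 0.0], [-7.3, -1.8, -1.7, 0.0]] end [ 463. -358.   60.] -1.094
```

>>> send_rows([
  [-7.6,-1.9,-1.8,0.004],
  [-7.6,-1.9,-1.8,0],
  [-7.3,-1.8,-1.7,0],
  [0,0,0,0],
])

```text
t: 4.08
ee_pos: [464.0, -358.8, 65.8]
orientation: [0.847, 1.372, -0.849]
ft_force: [0.5, -0.8, 0.3]
width: 87.5
```

```bash
python3 -c "
from h import *
plan([(463,-358,60)],turnto=-1.0935,step=8)"
```

```text
tilt: toolx dev x,y (mrad) [ 20.8 -13.7] in tool y,z: [-12.2 -21.7]
from [ 464.  -358.8   65.8] yaw -1.0941 t 4.08 F [ 0.5 -0.8  0.3] w 87.5
[[5.7, -0.5, -1.3, -0.001]] end [ 463. -358.   60.] -1.094
```

>>> send_rows([
  [20,-0.5,-2,0],
  [17,-0.3,-1,0],
  [0,0,0,0],
])

```text
t: 4.33
ee_pos: [465.1, -359.4, 33.5]
orientation: [0.845, 1.362, -0.849]
ft_force: [-0.7, 0.4, 0.7]
width: 87.7
```

```bash
python3 -c "
from h import *
plan([(463,-358,26)],turnto=-1.0935,step=8)"
```

```text
tilt: toolx dev x,y (mrad) [ 28.6 -20.1] in tool y,z: [-16.2 -31. ]
from [ 465.1 -359.4   33.5] yaw -1.0948 t 4.33 F [-0.7  0.4  0.7] w 87.7
[[7.4, -1.3, -2.4, -0.001]] end [ 463. -358.   26.] -1.094
```

>>> send_rows([
  [0,0,0,0],
  [0,0,0,0],
])

```text
t: 4.5
ee_pos: [465.2, -359.7, 34.9]
orientation: [0.845, 1.361, -0.849]
ft_force: [-0.7, -0.4, 0.4]
width: 87.3
```

```bash
python3 -c "
from h import *
plan([(463,-358,26)],turnto=-1.0935,step=8)"
```

```text
tilt: toolx dev x,y (mrad) [ 29.1 -20.4] in tool y,z: [-16.5 -31.5]
from [ 465.2 -359.7   34.9] yaw -1.095 t 4.5 F [-0.7 -0.4  0.4] w 87.3
[[7.5, -1.2, -2.4, -0.001], [1.2, -0.2, -0.4, 0.0]] end [ 463. -358.   26.] -1.094
```

```bash
python3 -c "
from h import *
for v,p in (((-0.135,1.568,.134),(350,288)),((.769,1.429,-.768),(476,-26)),((.828,1.406,-.827),(495,-350)),((.846,1.395,-.844),(464,-352)),((.845,1.379,-.846),(470,-360)),((.847,1.372,-.849),(464,-359)),((.845,1.362,-.849),(465,-359)),((.845,1.361,-.849),(465,-359))):
  M=R.from_rotvec(v).as_matrix();a=np.array(p)/np.hypot(*p);x=M[:2,0]*1e3
  print('radial',round(x@a,1),'tang',round(x@[-a[1],a[0]],1))
"
```

```text
radial -1.5 tang 0.3
radial 1.7 tang -0.1
radial 1.5 tang 0.7
radial 4.9 tang 1.7
radial 19.7 tang 1.5
radial 25.3 tang 1.6
radial 35.1 tang 1.4
radial 36.0 tang 1.5
```

>>> send_rows([
  [-35,0,0,0],
  [-35,0,0,0],
])

```text
t: 4.67
ee_pos: [459.9, -355.7, 101.0]
orientation: [0.848, 1.374, -0.85]
ft_force: [0.2, 0.0, -0.9]
width: 88.1
```

```bash
cat >> h.py <<'E'
def st():
    from workcell import ctrl
    o=ctrl.get_obs();M=R.from_rotvec(o["orientation"]).as_matrix();p=o["ee_pos"];a=p[:2]/np.hypot(*p[:2]);x=M[:2,0]*1e3
    print("t",round(o["t"],2),"p",p.round(1),"tilt rad/tan",round(x@a,1),round(x@[-a[1],a[0]],1),"yaw",round(yaw(o),4),"F",o["ft_force"].round(1),"w",round(o["width"],1),"qv",o["qvel"].round(3))
E
python3 -c "
from h import *
st()"
```

```text
t 4.67 p [ 459.9 -355.7  101. ] tilt rad/tan 23.2 1.9 yaw -1.0949 F [ 0.2  0.  -0.9] w 88.1 qv [-0.    -0.64  -0.097 -0.004  0.806  0.002]
```

>>> send_rows([
  [0,0,0,0],
])

```text
t: 4.75
ee_pos: [462.5, -357.8, 106.9]
orientation: [0.846, 1.365, -0.849]
ft_force: [1.0, -0.5, 0.3]
width: 88.0
```

```bash
python3 -c "
from h import *
st()"
```

```text
t 4.75 p [ 462.5 -357.8  106.9] tilt rad/tan 31.5 1.7 yaw -1.095 F [ 1.  -0.5  0.3] w 88.0 qv [ 0.001  0.045  0.019 -0.    -0.05   0.001]
```

```bash
python3 -c "
from h import *
from workcell import ctrl
for i in range(3): ctrl.get_image('wrist');st()"
```

```text
t 4.8 p [ 461.8 -357.3  104.9] tilt rad/tan 30.0 1.7 yaw -1.095 F [-0.3 -0.8 -0.3] w 87.8 qv [ 0.     0.053  0.036  0.001 -0.038 -0.   ]
t 4.85 p [ 460.9 -356.5  103.1] tilt rad/tan 27.4 1.8 yaw -1.0949 F [-0.1 -0.6 -0.4] w 87.5 qv [ 0.001  0.041  0.025  0.002 -0.015 -0.001]
t 4.9 p [ 460.1 -355.9  101.8] tilt rad/tan 24.9 1.9 yaw -1.0949 F [ 0.9  0.4 -0.6] w 87.8 qv [ 0.003  0.03   0.017 -0.001 -0.003 -0.001]
```

>>> send_rows([
  [-35,0,0,0],
  [-35,0,0,0],
  [-35,0,0,0],
])

```text
t: 5.15
ee_pos: [452.2, -349.9, 198.3]
orientation: [0.853, 1.395, -0.85]
ft_force: [-0.4, -0.5, -0.0]
width: 87.8
```

```bash
cat >> h.py <<'E'
def hold(n=4):
    from workcell import ctrl
    for i in range(n): ctrl.get_image('wrist')
    st()
E
python3 -c "
from h import *
st();hold()"
```

```text
t 5.15 p [ 452.2 -349.9  198.3] tilt rad/tan 2.5 2.2 yaw -1.0948 F [-0.4 -0.5 -0. ] w 87.8 qv [-0.002 -0.55  -0.295 -0.001  0.873  0.001]
t 5.35 p [ 453.7 -351.1  199.3] tilt rad/tan 8.4 2.2 yaw -1.0948 F [ 0.6  0.2 -0.4] w 87.6 qv [ 0.     0.029  0.029 -0.    -0.002 -0.002]
```

```bash
python3 -c "
from h import *
hold(2);plan([(463,-358,120),(463,-358,26)],turnto=-1.0935,step=41)"
```

```text
t 5.45 p [ 452.9 -350.4  197.7] tilt rad/tan 4.9 2.2 yaw -1.0948 F [0.8 0.5 0.5] w 87.8 qv [-0.001  0.011  0.004 -0.001  0.005  0.001]
tilt: toolx dev x,y (mrad) [ 5.3 -1.3] in tool y,z: [-4.1 -3.5]
from [ 452.9 -350.4  197.7] yaw -1.0948 t 5.45 F [0.8 0.5 0.5] w 87.8
[[40.5, 2.7, 5.8, -0.001], [37.3, 2.5, 5.3, 0.0], [41.0, -0.2, -0.1, 0.0], [41.0, -0.2, -0.1, 0.0], [12.0, -0.0, -0.0, 0.0]] end [ 463. -358.   26.] -1.094
```

>>> send_rows([
  [40.5,2.7,5.8,0],
])

```text
t: 5.53
ee_pos: [460.7, -356.5, 162.4]
orientation: [0.85, 1.383, -0.85]
ft_force: [1.7, -1.5, 0.8]
width: 88.2
```

```bash
python3 -c "
from h import *
hold(4)"
```

```text
t 5.73 p [ 456.7 -353.2  156.1] tilt rad/tan -0.6 2.3 yaw -1.0948 F [ 0.1 -0.6  0.3] w 88.0 qv [ 0.001 -0.044 -0.03  -0.001  0.003 -0.001]
```

>>> send_rows([
  [40.5,2.7,5.5,0],
])

```text
t: 5.82
ee_pos: [465.2, -359.7, 122.9]
orientation: [0.851, 1.386, -0.85]
ft_force: [2.8, -1.2, 1.2]
width: 87.9
```

```bash
python3 -c "
from h import *
hold(4)"
```

```text
t 6.02 p [ 461.1 -356.4  117.1] tilt rad/tan -2.2 2.4 yaw -1.0948 F [ 0.3  0.5 -0.5] w 87.5 qv [ 0.002 -0.041 -0.019  0.    -0.004 -0.   ]
```

>>> send_rows([
  [40,0,0,0],
])

```text
t: 6.1
ee_pos: [466.2, -360.3, 84.9]
orientation: [0.851, 1.385, -0.85]
ft_force: [2.1, -1.1, 0.6]
width: 88.1
```

```bash
python3 -c "
from h import *
hold(5);plan([(463,-358,26)],step=41,turnto=-1.0935)"
```

```text
t 6.35 p [ 461.8 -356.8   79.5] tilt rad/tan 0.0 2.4 yaw -1.0948 F [0.8 0.7 0.6] w 87.7 qv [-0.    -0.01  -0.008  0.001 -0.01  -0.001]
tilt: toolx dev x,y (mrad) [1.4 1.9] in tool y,z: [-2.1  1. ]
from [ 461.8 -356.8   79.5] yaw -1.0948 t 6.35 F [0.8 0.7 0.6] w 87.7
[[41.0, 0.3, 1.2, -0.001], [12.5, 0.1, 0.4, 0.0]] end [ 463. -358.   26.] -1.094
```

Tilt is now zeroed. Continuing down.

>>> send_rows([
  [36,0.3,1.2,0],
])

```text
t: 6.43
ee_pos: [467.4, -361.4, 51.0]
orientation: [0.851, 1.384, -0.85]
ft_force: [1.3, -0.9, -0.3]
width: 87.9
```

```bash
python3 -c "
from h import *
hold(5);plan([(463,-358,26)],step=41,turnto=-1.0935)"
```

```text
t 6.68 p [ 463.3 -358.2   45.5] tilt rad/tan 1.6 2.3 yaw -1.0949 F [-0.2 -0.7  0.7] w 87.7 qv [-0.    -0.007 -0.006  0.002 -0.009 -0.001]
tilt: toolx dev x,y (mrad) [2.7 0.9] in tool y,z: [-2.8 -0.5]
from [ 463.3 -358.2   45.5] yaw -1.0949 t 6.68 F [-0.2 -0.7  0.7] w 87.7
[[19.5, -0.2, -0.3, -0.001]] end [ 463. -358.   26.] -1.094
```

>>> send_rows([
  [18.5,-0.2,0,0],
])

```text
t: 6.77
ee_pos: [465.8, -360.3, 31.4]
orientation: [0.852, 1.388, -0.85]
ft_force: [0.9, 0.1, -0.3]
width: 88.0
```

```bash
python3 - <<'E'
from h import *
from workcell import ctrl
hold(5)
r=ctrl.get_image("wrist");cv2.imwrite("pics/w3.png",r["img"][:,:,::-1])
E
```

```text
t 7.02 p [ 463.6 -358.6   28.3] tilt rad/tan 2.8 2.3 yaw -1.0948 F [-0.  -0.4 -0. ] w 87.9 qv [ 0.001  0.    -0.002  0.002 -0.006  0.   ]
```

View pics/w3.png

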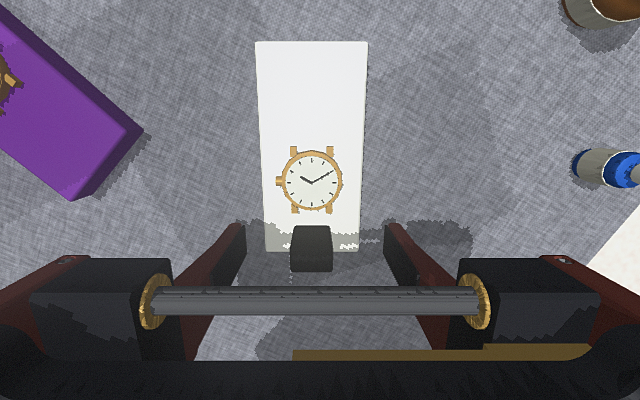

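>>> send_rows([
  [0,0,0,0],
], fingers=0)

```text
t: 7.15
ee_pos: [463.9, -358.8, 29.1]
orientation: [0.853, 1.393, -0.85]
ft_force: [1.1, -0.3, -1.3]
width: 84.0
```

```bash
python3 - <<'E'
from h import *
hold(6);hold(4);plan([(463,-358,120)],step=41)
E
```

```text
t 7.45 p [ 463.7 -358.6   28.3] tilt rad/tan 3.1 2.3 yaw -1.0949 F [-0.5 -0.5  0.7] w 60.8 qv [-0.001  0.001  0.    -0.001 -0.     0.001]
t 7.65 p [ 463.6 -358.6   28.1] tilt rad/tan 2.7 2.3 yaw -1.0948 F [ 0.3 -0.1  0.3] w 44.7 qv [-0.     0.002  0.     0.001  0.     0.   ]
tilt: toolx dev x,y (mrad) [3.6 0.1] in tool y,z: [-3.2 -1.5]
from [ 463.6 -358.6   28.1] yaw -1.0948 t 7.65 F [ 0.3 -0.1  0.3] w 44.7
[[-41.0, 0.0, -0.3, 0.0], [-41.0, 0.0, -0.3, 0.0], [-9.9, 0.0, -0.1, 0.0]] end [ 463. -358.  120.] -1.095
```

Fingers close at ~80 mm/s; another 0.45 s.

```bash
python3 - <<'E'
from h import *
hold(6);hold(4)
E
```

```text
t 7.95 p [ 463.4 -358.4   28.1] tilt rad/tan 2.2 2.4 yaw -1.0948 F [-0.5  0.1 -0.8] w 23.7 qv [-0.002  0.001 -0.    -0.001 -0.     0.   ]
t 8.15 p [ 463.4 -358.4   28.1] tilt rad/tan 2.2 2.4 yaw -1.0949 F [-0.8  0.1  0.2] w 23.8 qv [ 0.003  0.     0.002  0.    -0.001 -0.002]
```

>>> send_rows([
  [-41,0,0,0],
])

```text
t: 8.23
ee_pos: [458.7, -354.8, 61.9]
orientation: [0.856, 1.41, -0.85]
ft_force: [-0.4, -0.9, -4.2]
width: 24.0
```

```bash
python3 - <<'E'
from h import *
hold(4)
E
```

```text
t 8.43 p [ 463.8 -358.8   69.7] tilt rad/tan 4.2 2.2 yaw -1.0948 F [-0.2 -0.3 -2.8] w 23.7 qv [ 0.001  0.023  0.023  0.002 -0.001 -0.   ]
```

>>> send_rows([
  [-41,0,0,0],
])

```text
t: 8.52
ee_pos: [458.6, -354.9, 102.9]
orientation: [0.856, 1.409, -0.85]
ft_force: [-0.2, 1.1, -3.5]
width: 24.0
```

```bash
python3 - <<'E'
from h import *
hold(5)
plan([(478,-140,115),(478.9,74.5,115)],step=36,turnto=-1.522,tstep=.05)
E
```

```text
t 8.77 p [ 462.9 -358.2  109.7] tilt rad/tan 2.6 2.2 yaw -1.0947 F [ 0.2  0.1 -3.2] w 23.6 qv [-0.     0.016  0.012  0.001  0.004 -0.002]
tilt: toolx dev x,y (mrad) [3.4 0.1] in tool y,z: [-3.1 -1.5]
from [ 462.9 -358.2  109.7] yaw -1.0947 t 8.77 F [ 0.2  0.1 -3.2] w 23.6
[[-0.9, 18.7, -30.8, 0.05], [-0.9, 17.1, -31.7, 0.05], [-0.9, 15.5, -32.5, 0.05], [-0.9, 13.9, -33.2, 0.05], [-0.9, 12.2, -33.9, 0.05], [-0.9, 10.5, -34.4, 0.05], [-0.1, 0.7, -2.7, 0.05], [0.0, 4.7, -35.7, 0.05], [0.0, 2.9, -35.9, 0.027], [0.0, 1.9, -35.9, 0.0]] end [478.5 -32.  115. ] -1.522
```

>>> send_rows([
  [-0.9,18.7,-30.8,0.05],
  [-0.9,17.1,-31.7,0.05],
  [-0.9,15.5,-32.5,0.05],
  [-0.9,13.9,-33.2,0.05],
  [-0.9,12.2,-33.9,0.05],
  [-0.9,10.5,-34.4,0.05],
])

```text
t: 9.27
ee_pos: [473.0, -139.5, 106.2]
orientation: [1.095, 1.286, -1.099]
ft_force: [0.4, 0.3, -2.4]
width: 23.9
```

```bash
python3 - <<'E'
from h import *
st();hold(4)
plan([(478.9,74.5,115)],step=36,turnto=-1.522,tstep=.05)
E
```

```text
t 9.27 p [ 473.  -139.5  106.2] tilt rad/tan -8.8 1.3 yaw -1.4181 F [ 0.4  0.3 -2.4] w 23.9 qv [ 0.869 -0.116  0.235  0.01  -0.094  1.49 ]
t 9.47 p [ 473.8 -140.2  106.6] tilt rad/tan -8.0 1.0 yaw -1.4117 F [ 0.1 -0.8 -2.7] w 23.9 qv [-0.042  0.    -0.023 -0.004 -0.001 -0.007]
tilt: toolx dev x,y (mrad) [-7.4  3.3] in tool y,z: [6.8 4.4]
from [ 473.8 -140.2  106.6] yaw -1.4117 t 9.47 F [ 0.1 -0.8 -2.7] w 23.9
[[-1.3, 6.5, -35.4, 0.05], [-1.3, 4.8, -35.7, 0.05], [-1.3, 3.0, -35.9, 0.01], [-1.3, 2.6, -35.9, 0.0], [-1.3, 2.6, -35.9, 0.0], [-1.3, 2.5, -34.8, 0.0]] end [478.9  74.5 115. ] -1.522
```

>>> send_rows([
  [-1.3,6.5,-35.4,0.04],
  [-1.3,4.8,-35.7,0.04],
  [-1.3,3,-35.9,0.01],
  [-1.3,2.6,-35.9,0],
  [-1.3,2.6,-35.9,0],
  [-1.3,2.5,-32,0],
])

```text
t: 9.97
ee_pos: [478.0, 66.9, 111.1]
orientation: [1.17, 1.24, -1.181]
ft_force: [0.8, -0.2, -3.6]
width: 23.7
```

```bash
python3 - <<'E'
from h import *
from workcell import ctrl
import pickle
st();hold(5)
plan([(478.9,74.5,60)],step=41,turnto=-1.522,tstep=.05)
d={}
for n in("top","wrist"):
    r=ctrl.get_image(n);d[n]=r;cv2.imwrite(f"pics/{n}4.png",r["img"][:,:,::-1])
pickle.dump(d,open("im4.pkl","wb"))
E
```

```text
t 9.97 p [478.   66.9 111.1] tilt rad/tan -9.8 2.5 yaw -1.5233 F [ 0.8 -0.2 -3.6] w 23.7 qv [ 0.788  0.048 -0.128  0.003  0.078  0.798]
t 10.22 p [478.1  65.4 111.1] tilt rad/tan -9.9 2.3 yaw -1.5219 F [-0.1 -0.5 -2.6] w 23.6 qv [-0.019 -0.006  0.004  0.001  0.001  0.004]
tilt: toolx dev x,y (mrad) [-10.1   0.9] in tool y,z: [10.1  1.4]
from [478.1  65.4 111.1] yaw -1.5219 t 10.22 F [-0.1 -0.5 -2.6] w 23.6
[[40.4, 1.4, -7.1, 0.0], [10.8, 0.4, -1.9, 0.0]] end [478.9  74.5  60. ] -1.522
```

View pics/top4.png

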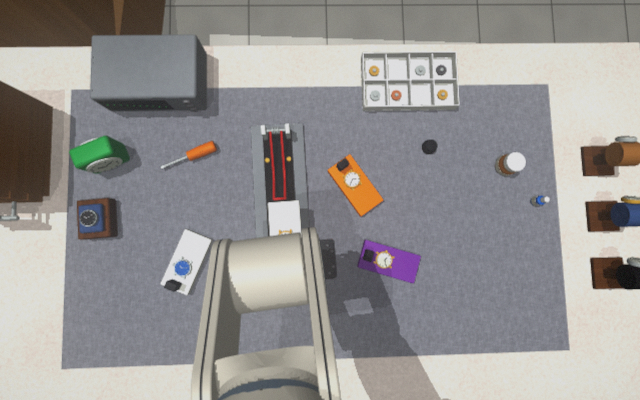

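View pics/wrist4.png

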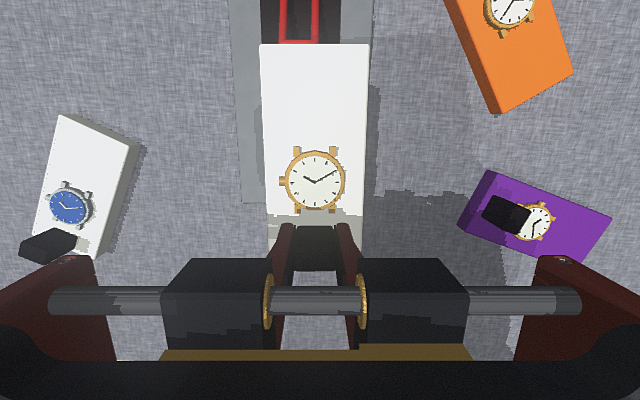

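```bash
python3 - <<'E'
from h import *
import pickle
d=pickle.load(open("im4.pkl","rb"))
tcp=np.array([478.1,65.4]);yj=-1.5219
for n,(x,y,w,h) in dict(top=(260,195,50,38),wrist=(255,38,120,200)).items():
    r=d[n];hsv=cv2.cvtColor(r["img"],cv2.COLOR_RGB2HSV)
    m=np.zeros((400,640),np.uint8);m[y:y+h,x:x+w]=((hsv[...,1]<30)&(hsv[...,2]>205))[y:y+h,x:x+w]*255
    k=max(cv2.findContours(m,0,1)[0],key=cv2.contourArea)[:,0].astype(float)
    P=ray(r,k,103)[:,:2]
    c,s=np.cos(.049),np.sin(.049);L=(P-tcp)@np.array([[c,-s],[s,c]])  # along, lateral rel to TCP in stand axes
    sel=(L[:,0]>40)&(L[:,0]<105)
    for sg in(1,-1):
        q=L[sel&(sg*L[:,1]>20)]
        if len(q)>5:
            a,b=np.polyfit(q[:,0],q[:,1],1);print(n,"side",sg,"slope",a.round(4),"at 0:",b.round(2),"at 52",(a*52+b).round(2),len(q))
    f=L[(L[:,0]>L[:,0].max()-3)];print(n,"front",L[:,0].max(),np.polyfit(f[:,1],f[:,0],1).round(3),"z check")
E
```

```text
top side 1 slope 0.029 at 0: 24.97 at 52 26.48 29
top side -1 slope -0.0666 at 0: -24.99 at 52 -28.45 31
top front 112.96808040480926 [-7.00000e-03  1.11842e+02] z check
wrist side 1 slope 0.028 at 0: 28.53 at 52 29.99 119
wrist side -1 slope 0.0102 at 0: -30.39 at 52 -29.86 114
wrist front 114.23060890961982 [-1.00000e-03  1.14054e+02] z check
```

>>> send_rows([
  [25,1,-9,0],
  [25,1,0,0],
])

```text
t: 10.48
ee_pos: [483.5, 71.6, 64.1]
orientation: [1.18, 1.231, -1.177]
ft_force: [-0.2, 0.4, -2.3]
width: 24.1
```

```bash
python3 - <<'E'
from h import *
st();hold(6)
plan([(478.9,74.5,43)],step=41,turnto=-1.522,tstep=.05)
E
```

```text
t 10.48 p [483.5  71.6  64.1] tilt rad/tan -0.0 2.1 yaw -1.5287 F [-0.2  0.4 -2.3] w 24.1 qv [-0.063  0.552  0.049 -0.013 -0.663 -0.034]
t 10.78 p [483.1  71.7  64.9] tilt rad/tan -1.7 2.0 yaw -1.5276 F [ 0.6 -0.8 -1.9] w 23.9 qv [ 0.007 -0.009 -0.002 -0.001 -0.005  0.003]
tilt: toolx dev x,y (mrad) [-2.   1.7] in tool y,z: [1.9 1.8]
from [483.1  71.7  64.9] yaw -1.5276 t 10.78 F [ 0.6 -0.8 -1.9] w 23.9
[[21.9, -4.1, -2.9, -0.006]] end [478.9  74.5  43. ] -1.522
```

>>> send_rows([
  [21,-4.1,-3,-0.006],
])

```text
t: 10.87
ee_pos: [483.0, 74.5, 47.4]
orientation: [1.179, 1.229, -1.167]
ft_force: [0.5, 0.4, -3.2]
width: 23.7
```

```bash
python3 - <<'E'
from h import *
from workcell import ctrl
import pickle
st();hold(5)
plan([(478.9,74.5,40)],step=41,turnto=-1.522,tstep=.05)
d={}
for n in("top","wrist","scene"):
    r=ctrl.get_image(n);d[n]=r;cv2.imwrite(f"pics/{n}5.png",r["img"][:,:,::-1])
pickle.dump(d,open("im5.pkl","wb"))
s=cv2.resize(d["scene"]["img"][130:270,290:400],None,fx=4,fy=4);cv2.imwrite("pics/s5.png",s[:,:,::-1])
E
```

```text
t 10.87 p [483.   74.5  47.4] tilt rad/tan 7.0 1.7 yaw -1.5226 F [ 0.5  0.4 -3.2] w 23.7 qv [ 0.077  0.47   0.172  0.006 -0.654  0.004]
t 11.12 p [479.2  74.5  44.9] tilt rad/tan -1.1 2.0 yaw -1.5217 F [ 0.9 -0.3 -2.2] w 23.6 qv [ 0.    -0.    -0.    -0.    -0.005 -0.001]
tilt: toolx dev x,y (mrad) [-1.4  1.8] in tool y,z: [1.3 1.8]
from [479.2  74.5  44.9] yaw -1.5217 t 11.12 F [ 0.9 -0.3 -2.2] w 23.6
[[4.9, -0.3, 0.0, 0.0]] end [478.9  74.5  40. ] -1.522
```

View pics/s5.png

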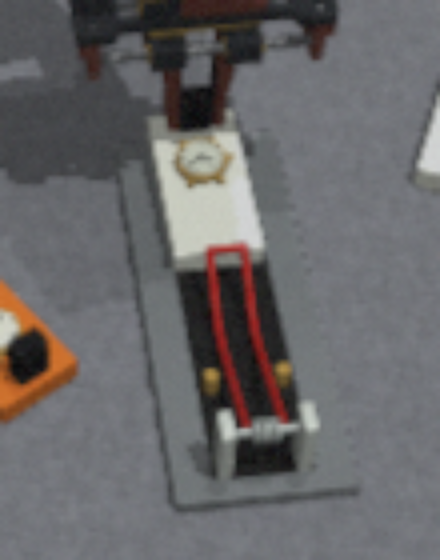

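View pics/wrist5.png

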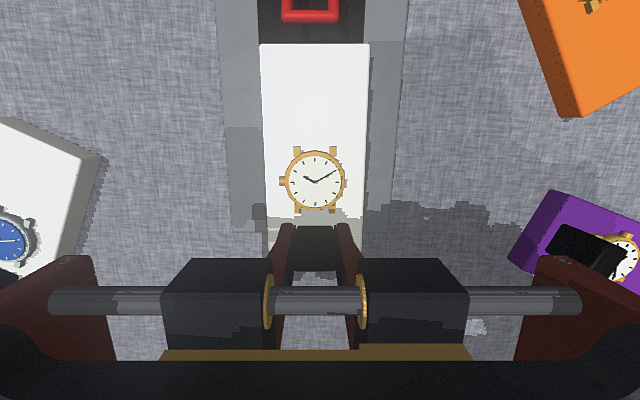

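```bash
python3 - <<'E'
from h import *
import pickle
d=pickle.load(open("im5.pkl","rb"))["wrist"];im=d["img"]
z=cv2.resize(im[0:130,200:420],None,fx=3.6,fy=3.6,interpolation=cv2.INTER_CUBIC);cv2.imwrite("pics/w5c.png",z[:,:,::-1])
for row in(60,80,100,120):
    g=im[row,:,:].astype(int).sum(1)/3
    print(row,[ (c,int(g[c])) for c in range(212,275,3)]);print([ (c,int(g[c])) for c in range(360,412,3)])
c,s=np.cos(.049),np.sin(.049)
def L(p,zz):return ((ray(d,p,zz)[:,:2]-[627.7,81.8])@np.array([[c,-s],[s,c]])).round(1)
print("carrier corners",L([(259.5,44),(369.5,44),(267,236),(364,236)],36))
E
```

```text
60 [(212, 167), (215, 146), (218, 119), (221, 144), (224, 144), (227, 142), (230, 142), (233, 145), (236, 146), (239, 145), (242, 146), (245, 146), (248, 148), (251, 148), (254, 148), (257, 146), (260, 250), (263, 236), (266, 236), (269, 235), (272, 237)]
[(360, 236), (363, 236), (366, 236), (369, 167), (372, 95), (375, 133), (378, 131), (381, 132), (384, 128), (387, 129), (390, 127), (393, 126), (396, 127), (399, 126), (402, 112), (405, 141), (408, 138), (411, 141)]
80 [(212, 151), (215, 142), (218, 165), (221, 136), (224, 146), (227, 149), (230, 150), (233, 144), (236, 147), (239, 147), (242, 149), (245, 148), (248, 147), (251, 148), (254, 147), (257, 151), (260, 154), (263, 236), (266, 236), (269, 236), (272, 237)]
[(360, 237), (363, 236), (366, 237), (369, 88), (372, 138), (375, 133), (378, 132), (381, 131), (384, 132), (387, 127), (390, 128), (393, 131), (396, 128), (399, 132), (402, 94), (405, 145), (408, 138), (411, 132)]
100 [(212, 156), (215, 156), (218, 143), (221, 135), (224, 145), (227, 144), (230, 147), (233, 147), (236, 147), (239, 147), (242, 147), (245, 149), (248, 14
[... 174 characters left out ...]
78, 132), (381, 135), (384, 133), (387, 133), (390, 131), (393, 130), (396, 128), (399, 110), (402, 138), (405, 127), (408, 136), (411, 136)]
120 [(212, 137), (215, 133), (218, 144), (221, 138), (224, 142), (227, 147), (230, 146), (233, 149), (236, 150), (239, 145), (242, 148), (245, 146), (248, 150), (251, 148), (254, 150), (257, 152), (260, 154), (263, 249), (266, 237), (269, 237), (272, 237)]
[(360, 236), (363, 237), (366, 206), (369, 102), (372, 132), (375, 134), (378, 133), (381, 134), (384, 132), (387, 133), (390, 130), (393, 132), (396, 128), (399, 129), (402, 140), (405, 132), (408, 127), (411, 135)]
carrier corners [[ -33.9   31.3]
 [ -33.9  -29.6]
 [-149.4   32.5]
 [-149.2  -32.3]]
```

View pics/w5c.png

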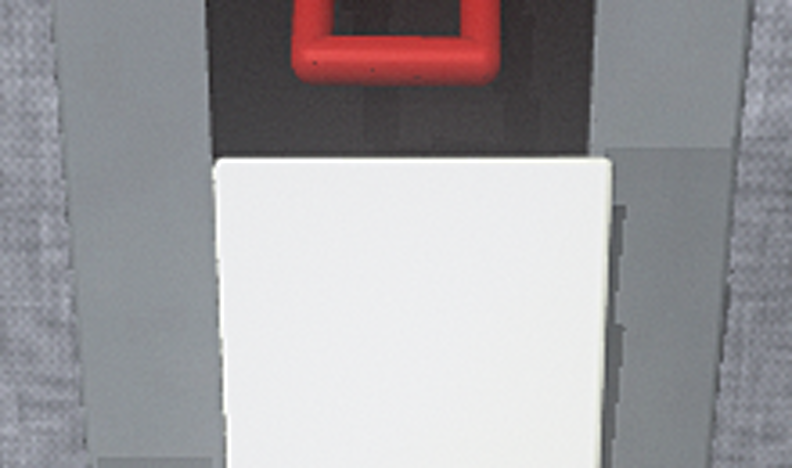

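```bash
python3 - <<'E'
from h import *
import pickle
d=pickle.load(open("im5.pkl","rb"))["wrist"]
c,s=np.cos(.049),np.sin(.049)
def L(p,zz):return ((ray(d,p,zz)[:,:2]-[627.7,81.8])@np.array([[c,-s],[s,c]])).round(1).tolist()
f=3.6
for nm,pts,z in(("stand",[(52,30),(87,430),(751,30),(712,430)],12),("black",[(206,30),(212,150),(596,30),(589,150)],12),("carrier",[(216,170),(230,450),(611,170),(603,450)],36.8),("bail tip",[(292,70),(499,70)],44)):
    print(nm,L([(200+x/f,y/f) for x,y in pts],z))
E
```

```text
stand [[-8.8, 62.2], [-74.5, 62.1], [-8.8, -56.7], [-74.4, -55.5]]
black [[-8.8, 36.0], [-27.1, 36.0], [-8.8, -30.3], [-27.1, -30.0]]
carrier [[-35.7, 31.0], [-77.4, 30.9], [-35.7, -29.7], [-77.3, -30.6]]
bail tip [[-24.3, 18.1], [-24.3, -11.6]]
```

>>> send_rows([
  [0,0,-3,0.014],
])

```text
t: 11.35
ee_pos: [479.2, 77.4, 45.1]
orientation: [1.185, 1.227, -1.184]
ft_force: [0.1, -0.0, -2.4]
width: 23.6
```

```bash
python3 - <<'E'
from h import *
from workcell import ctrl
import pickle
hold(4)
d=ctrl.get_image("wrist");im=d["img"];pickle.dump(d,open("im6.pkl","wb"))
g=cv2.GaussianBlur(cv2.cvtColor(im,cv2.COLOR_RGB2GRAY),(1,3),0).astype(float)
c,s=np.cos(.049),np.sin(.049)
def L(p,zz):return ((ray(d,p,zz)[:,:2]-[627.7,81.8])@np.array([[c,-s],[s,c]]))
def edges(rows,lo,hi,thr,rise,z):
    out=[]
    for r in rows:
        for x in range(lo,hi):
            a,b=g[r,x],g[r,x+1]
            if (a<thr<=b) if rise else (a>=thr>b): out.append((x+(thr-a)/(b-a),r));break
    q=L(out,z);p=np.polyfit(q[:,0]+97,q[:,1],1);res=q[:,1]-np.polyval(p,q[:,0]+97);print("slope",p[0].round(4),"lat at -97",p[1].round(2),"sd",res.std().round(2),len(q));return p
print("carrier");edges(range(52,150),245,290,195,True,36.8);edges(range(52,150),350,385,195,False,36.8)
print("black");edges(range(1,38),245,280,100,False,12);edges(range(1,38),350,380,95,True,12)
z=cv2.resize(im[0:130,200:420],None,fx=3.6,fy=3.6,interpolation=cv2.INTER_CUBIC);cv2.imwrite("pics/w6c.png",z[:,:,::-1])
E
```

```text
t 11.55 p [479.1  77.7  44.8] tilt rad/tan -0.7 2.0 yaw -1.5355 F [-0.7 -0.1 -3.5] w 23.5 qv [-0.002  0.004  0.001  0.001 -0.001 -0.001]
carrier
slope -0.0184 lat at -97 34.44 sd 0.11 98
slope -0.0056 lat at -97 -27.32 sd 0.09 98
black
slope -0.0021 lat at -97 36.48 sd 0.05 37
slope -0.0122 lat at -97 -28.61 sd 0.06 37
```

View pics/w6c.png

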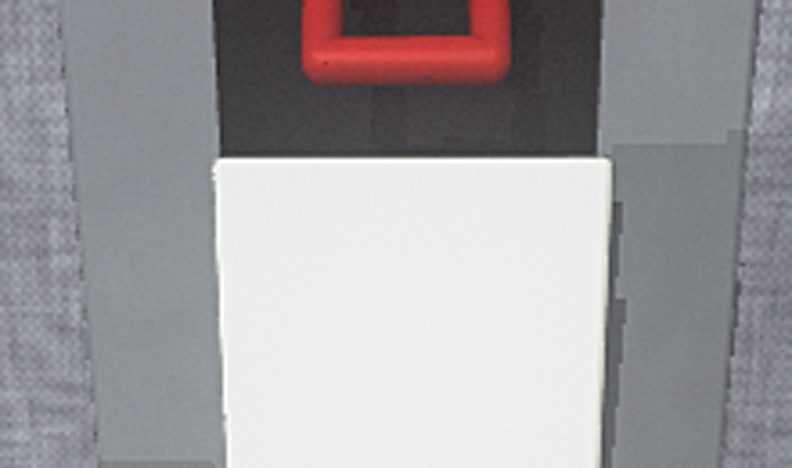

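>>> send_rows([
  [5,0,-0.3,-0.005],
])

```text
t: 11.68
ee_pos: [479.5, 78.0, 40.3]
orientation: [1.181, 1.229, -1.178]
ft_force: [-3.2, -1.2, 3.1]
width: 23.8
```

```bash
python3 - <<'E'
from h import *
hold(5)
E
```

```text
t 11.93 p [479.5  78.   39.8] tilt rad/tan 0.0 1.9 yaw -1.5304 F [-0.4  0.1  2.7] w 23.8 qv [-0.001 -0.002 -0.001 -0.001  0.001  0.   ]
```

>>> send_rows([
  [0,10,0,0],
  [0,10,0,0],
])

```text
t: 12.1
ee_pos: [493.8, 78.4, 39.6]
orientation: [1.174, 1.237, -1.187]
ft_force: [-8.8, -0.1, 13.5]
width: 23.4
```

```bash
python3 - <<'E'
from h import *
st();hold(3)
E
```

```text
t 12.1 p [493.8  78.4  39.6] tilt rad/tan -10.8 2.5 yaw -1.5298 F [-8.8 -0.1 13.5] w 23.4 qv [-0.019  0.095 -0.22   0.003  0.227 -0.024]
t 12.25 p [496.1  78.6  39.6] tilt rad/tan -6.2 2.2 yaw -1.53 F [ 1.2 -0.4  3.1] w 23.6 qv [ 0.    -0.003  0.005  0.    -0.014  0.002]
```

>>> send_rows([
  [-0.2,16,0,0],
])

```text
t: 12.33
ee_pos: [506.8, 78.8, 39.2]
orientation: [1.172, 1.24, -1.19]
ft_force: [-4.8, -0.4, 3.8]
width: 23.9
```

```bash
python3 - <<'E'
from h import *
st();hold(4)
E
```

```text
t 12.33 p [506.8  78.8  39.2] tilt rad/tan -15.2 2.7 yaw -1.5299 F [-4.8 -0.4  3.8] w 23.9 qv [-0.036  0.194 -0.469 -0.005  0.231 -0.037]
t 12.53 p [512.   79.2  39.2] tilt rad/tan -6.1 2.1 yaw -1.5298 F [ 0.9 -0.2 -2.9] w 24.1 qv [-0.    -0.001  0.007 -0.    -0.003 -0.001]
```

>>> send_rows([
  [0.4,16,0,0],
])

```text
t: 12.62
ee_pos: [520.2, 79.2, 37.9]
orientation: [1.17, 1.243, -1.193]
ft_force: [-24.1, -0.4, 23.7]
width: 23.5
```

```bash
python3 - <<'E'
from h import *
from workcell import ctrl
st();hold(4)
d=ctrl.get_image("scene");s=cv2.resize(d["img"][130:270,290:400],None,fx=4,fy=4,interpolation=cv2.INTER_CUBIC);cv2.imwrite("pics/s7.png",s[:,:,::-1])
E
```

```text
t 12.62 p [520.2  79.2  37.9] tilt rad/tan -19.7 2.8 yaw -1.5298 F [-24.1  -0.4  23.7] w 23.5 qv [-0.032  0.2   -0.421  0.001  0.301 -0.032]
t 12.82 p [525.9  79.6  37.9] tilt rad/tan -9.5 2.2 yaw -1.5299 F [-4.2 -0.4 -3.6] w 23.9 qv [-0.002 -0.001  0.002 -0.001 -0.003 -0.001]
```

View pics/s7.png

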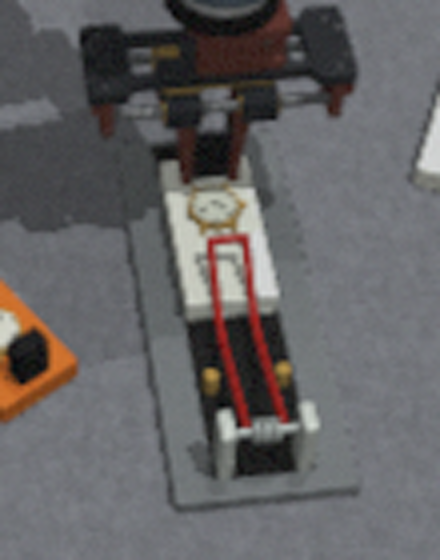

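>>> send_rows([
  [-0.8,16,0,0],
])

```text
t: 12.95
ee_pos: [534.1, 79.7, 37.5]
orientation: [1.168, 1.245, -1.196]
ft_force: [-19.7, 0.3, 10.0]
width: 23.8
```

```bash
python3 - <<'E'
from h import *
from workcell import ctrl
st();hold(4)
E
```

```text
t 12.95 p [534.1  79.7  37.5] tilt rad/tan -23.1 2.8 yaw -1.5297 F [-19.7   0.3  10. ] w 23.8 qv [-0.032  0.186 -0.424  0.003  0.357 -0.031]
t 13.15 p [541.1  80.2  38.1] tilt rad/tan -10.5 2.2 yaw -1.5299 F [-2.6  0.5 -4.5] w 23.7 qv [ 0.    -0.001 -0.001  0.003 -0.002 -0.001]
```

>>> send_rows([
  [-0.8,15,0,0],
])

```text
t: 13.23
ee_pos: [551.3, 80.4, 37.7]
orientation: [1.17, 1.242, -1.192]
ft_force: [-9.9, -0.7, 1.7]
width: 24.0
```

```bash
python3 - <<'E'
from h import *
st();hold(4)
E
```

```text
t 13.23 p [551.3  80.4  37.7] tilt rad/tan -18.1 2.4 yaw -1.5296 F [-9.9 -0.7  1.7] w 24.0 qv [-0.028  0.174 -0.429 -0.002  0.27  -0.027]
t 13.43 p [556.9  80.9  38.7] tilt rad/tan -8.1 2.0 yaw -1.5299 F [ 2.4  0.7 -5.3] w 23.7 qv [-0.001 -0.004  0.004 -0.001 -0.005 -0.   ]
```

>>> send_rows([
  [-0.8,11,0,0],
])

```text
t: 13.52
ee_pos: [564.4, 81.0, 38.7]
orientation: [1.173, 1.239, -1.189]
ft_force: [-7.7, -0.3, -1.6]
width: 23.6
```

```bash
python3 - <<'E'
from h import *
from workcell import ctrl
import pickle
st();hold(4)
d={}
for n in("scene","top","wrist"):d[n]=ctrl.get_image(n)
pickle.dump(d,open("im8.pkl","wb"))
s=cv2.resize(d["scene"]["img"][130:270,290:400],None,fx=4,fy=4,interpolation=cv2.INTER_CUBIC)
w=cv2.resize(d["top"]["img"][110:230,240:320],None,fx=4,fy=4,interpolation=cv2.INTER_CUBIC);w=cv2.copyMakeBorder(w,0,560-480,0,0,0)
cv2.imwrite("pics/s8.png",np.hstack([s,w])[:,:,::-1]);cv2.imwrite("pics/w8.png",d["wrist"]["img"][:,:,::-1])
E
```

```text
t 13.52 p [564.4  81.   38.7] tilt rad/tan -13.5 2.2 yaw -1.5298 F [-7.7 -0.3 -1.6] w 23.6 qv [-0.02   0.124 -0.32   0.     0.189 -0.02 ]
t 13.72 p [568.5  81.3  39.4] tilt rad/tan -6.1 1.9 yaw -1.5299 F [ 2.5 -0.7 -5.1] w 23.7 qv [ 0.    -0.001  0.     0.002 -0.003  0.   ]
```

View pics/s8.png

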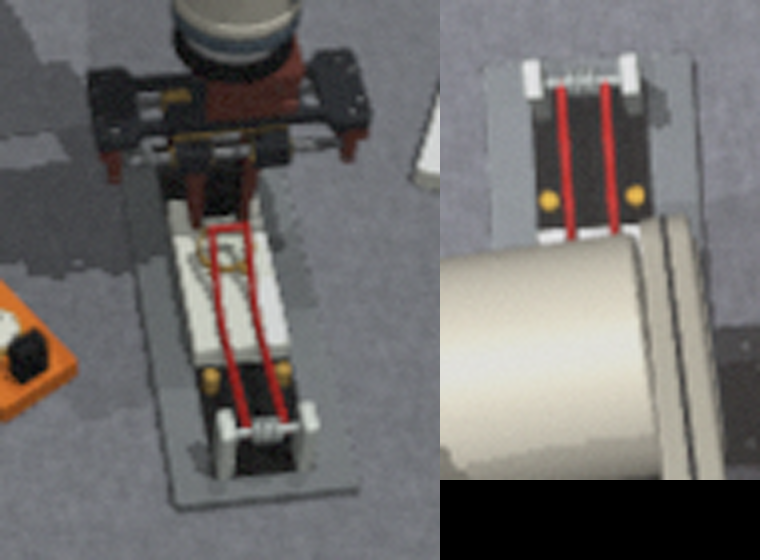

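View pics/w8.png

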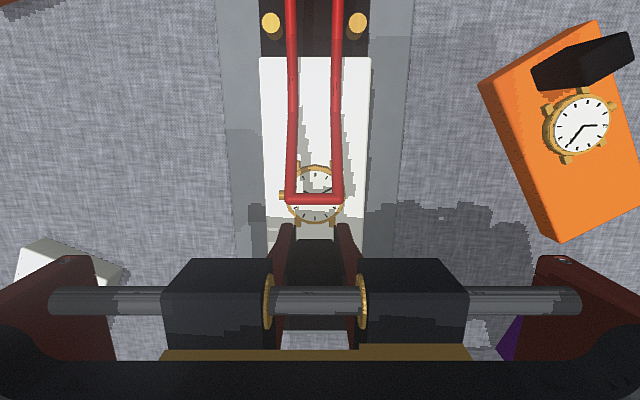

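>>> send_rows([
  [-0.3,6,0,0],
])

```text
t: 13.95
ee_pos: [571.7, 81.4, 39.4]
orientation: [1.174, 1.237, -1.187]
ft_force: [-7.7, 0.2, -1.0]
width: 23.7
```

```bash
python3 - <<'E'
from h import *
st();hold(4)
E
```

```text
t 13.95 p [571.7  81.4  39.4] tilt rad/tan -11.4 2.1 yaw -1.5298 F [-7.7  0.2 -1. ] w 23.7 qv [-0.008  0.07  -0.168 -0.     0.118 -0.01 ]
t 14.15 p [573.9  81.5  39.6] tilt rad/tan -7.5 1.9 yaw -1.5299 F [-2.2  0.2 -5.6] w 23.8 qv [-0.002 -0.001  0.001 -0.    -0.003 -0.001]
```

>>> send_rows([
  [0,4,0,0],
])

```text
t: 14.23
ee_pos: [575.6, 81.5, 39.1]
orientation: [1.174, 1.237, -1.187]
ft_force: [-7.7, 0.3, 0.4]
width: 23.8
```

```bash
python3 - <<'E'
from h import *
from workcell import ctrl
st();hold(4)
d=ctrl.get_image("wrist");s=cv2.resize(d["img"][0:120,210:410],None,fx=4,fy=4,interpolation=cv2.INTER_CUBIC);cv2.imwrite("pics/w9.png",s[:,:,::-1])
E
```

```text
t 14.23 p [575.6  81.5  39.1] tilt rad/tan -11.6 2.1 yaw -1.5299 F [-7.7  0.3  0.4] w 23.8 qv [-0.005  0.05  -0.103  0.002  0.088 -0.006]
t 14.43 p [577.2  81.7  39.4] tilt rad/tan -8.6 2.0 yaw -1.5299 F [-4.5  0.6 -2.8] w 23.7 qv [-0.001 -0.001  0.    -0.002 -0.003  0.   ]
```

View pics/w9.png

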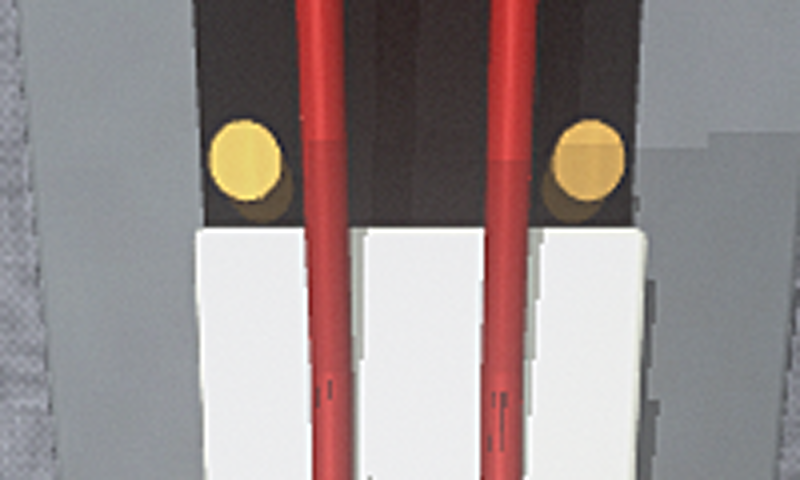

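>>> send_rows([
  [0,4,0,0],
])

```text
t: 14.57
ee_pos: [579.4, 81.7, 39.1]
orientation: [1.174, 1.238, -1.187]
ft_force: [-7.6, -0.0, 0.3]
width: 23.8
```

```bash
python3 - <<'E'
from h import *
st();hold(4)
E
```

```text
t 14.57 p [579.4  81.7  39.1] tilt rad/tan -11.7 2.1 yaw -1.5298 F [-7.6 -0.   0.3] w 23.8 qv [-0.005  0.051 -0.11  -0.002  0.079 -0.006]
t 14.77 p [581.   81.8  39.3] tilt rad/tan -8.8 2.0 yaw -1.5298 F [-4.1  0.4 -2.7] w 24.0 qv [-0.001 -0.001  0.001  0.001 -0.002 -0.   ]
```

>>> send_rows([
  [0,3,0,0],
])

```text
t: 14.85
ee_pos: [581.0, 81.7, 38.8]
orientation: [1.172, 1.24, -1.19]
ft_force: [-18.2, 0.2, 6.0]
width: 23.7
```

```bash
python3 - <<'E'
from h import *
from workcell import ctrl
st();hold(4)
d=ctrl.get_image("wrist");s=cv2.resize(d["img"][0:120,210:410],None,fx=4,fy=4,interpolation=cv2.INTER_CUBIC);cv2.imwrite("pics/w10.png",s[:,:,::-1])
E
```

```text
t 14.85 p [581.   81.7  38.8] tilt rad/tan -14.9 2.3 yaw -1.5299 F [-18.2   0.2   6. ] w 23.7 qv [-0.003  0.036 -0.055  0.006  0.105 -0.005]
t 15.05 p [581.   81.7  38.9] tilt rad/tan -14.7 2.3 yaw -1.5299 F [-11.9  -0.5   3.8] w 24.0 qv [ 0.    -0.001  0.002  0.    -0.002  0.002]
```

View pics/w10.png

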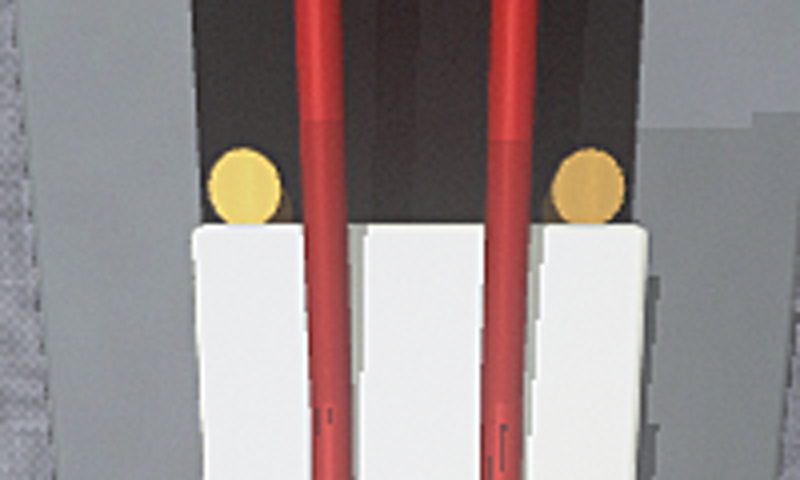

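>>> send_rows([
  [0,0,0,0],
], fingers=1)

```text
t: 15.18
ee_pos: [581.5, 81.8, 39.3]
orientation: [1.173, 1.238, -1.188]
ft_force: [0.6, 0.6, 0.3]
width: 27.6
```

```bash
python3 - <<'E'
from h import *
from workcell import ctrl
st();hold(6);hold(5)
d=ctrl.get_image("wrist");cv2.imwrite("pics/w11.png",d["img"][:,:,::-1])
E
```

```text
t 15.18 p [581.5  81.8  39.3] tilt rad/tan -13.0 2.2 yaw -1.5298 F [0.6 0.6 0.3] w 27.6 qv [ 0.    -0.01   0.003  0.002  0.009 -0.002]
t 15.48 p [582.4  81.8  39.4] tilt rad/tan -12.0 2.2 yaw -1.5298 F [0.6 0.6 0. ] w 51.0 qv [-0.     0.001  0.007  0.001  0.004  0.002]
t 15.73 p [581.2  81.7  38.9] tilt rad/tan -14.2 2.3 yaw -1.5299 F [-0.6 -0.3 -0.3] w 71.2 qv [-0.001  0.     0.003 -0.001  0.    -0.001]
```

View pics/w11.png

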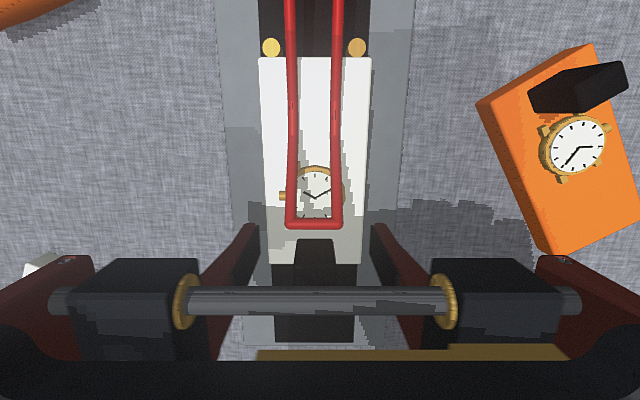

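>>> send_rows([
  [-20,0,0,0],
  [-30,0,0,0],
  [-40,0,0,0],
  [-40,0,0,0],
  [-20,-30,0,0],
  [0,-30,0,0],
  [0,-30,0,0],
])

```text
t: 16.37
ee_pos: [496.2, 78.1, 196.0]
orientation: [1.174, 1.238, -1.188]
ft_force: [-0.0, -1.1, 0.6]
width: 87.6
```

```bash
python3 - <<'E'
from h import *
from workcell import ctrl
import pickle
hold(3)
d={}
for n in("scene","top","wrist"):d[n]=ctrl.get_image(n)
pickle.dump(d,open("im12.pkl","wb"))
s=cv2.resize(d["scene"]["img"][130:270,290:400],None,fx=4,fy=4,interpolation=cv2.INTER_CUBIC)
cv2.imwrite("pics/s12.png",s[:,:,::-1]);cv2.imwrite("pics/w12.png",d["wrist"]["img"][:,:,::-1]);cv2.imwrite("pics/t12.png",d["top"]["img"][:,:,::-1])
E
```

```text
t 16.52 p [494.4  78.  194.9] tilt rad/tan -15.9 2.5 yaw -1.5302 F [ 1.  -0.6 -0.1] w 87.9 qv [-0.003  0.042 -0.062  0.001 -0.012 -0.001]
```

View pics/s12.png

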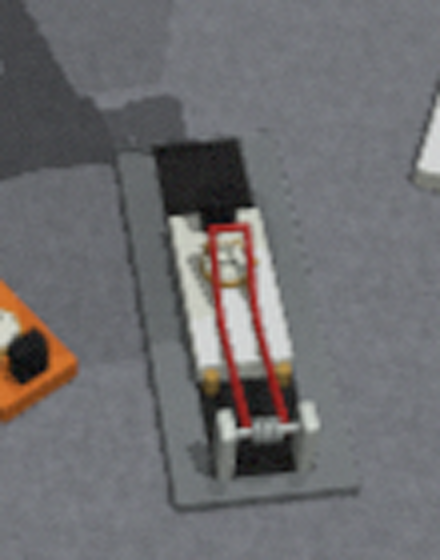

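View pics/w12.png

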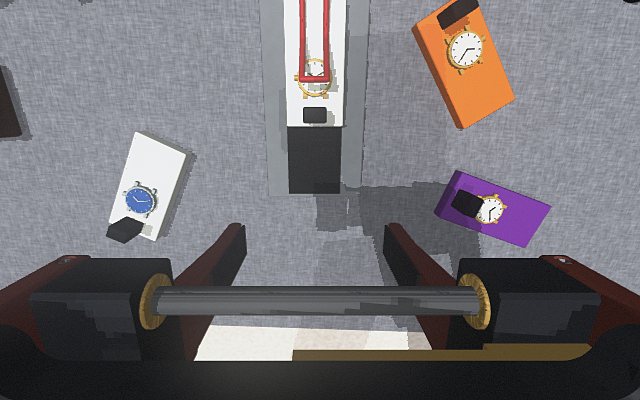

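View pics/t12.png

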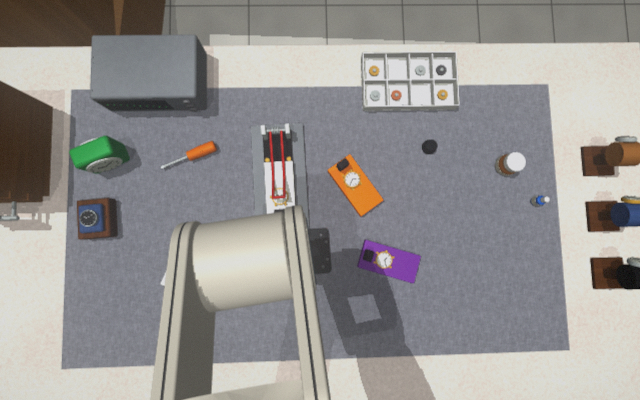

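```bash
python3 - <<'E'
from h import *
import pickle
d=pickle.load(open("im12.pkl","rb"))
t=cv2.resize(d["top"]["img"][115:220,240:320],None,fx=5,fy=5,interpolation=cv2.INTER_CUBIC);cv2.imwrite("pics/t12c.png",t[:,:,::-1])
for n in("scene","top"):
    r=d[n];K=r["mtx"];T=r["world_from_camera"];vv,uu=np.mgrid[0:400,0:640];z=r["depth"]
    P=np.stack([(uu-K[0,2])/K[0,0]*z,(vv-K[1,2])/K[1,1]*z,z],-1)@T[:3,:3].T+T[:3,3]
    im=r["img"];hsv=cv2.cvtColor(im,cv2.COLOR_RGB2HSV)
    m=(hsv[...,1]<35)&(hsv[...,2]>185)&(abs(P[...,0]-630)<65)&(abs(P[...,1]-83)<34)&(abs(P[...,2]-32)<8)
    q=P[m];A=np.c_[q[:,0]-630,q[:,1]-83,np.ones(len(q))];s,*_=np.linalg.lstsq(A,q[:,2],rcond=None);print(n,len(q),"slopes,z",s.round(4))
E
```

```text
scene 366 slopes,z [-3.80000e-03 -1.50000e-03  3.28702e+01]
top 847 slopes,z [-1.21000e-02 -7.10000e-03  3.20802e+01]
```

View pics/t12c.png

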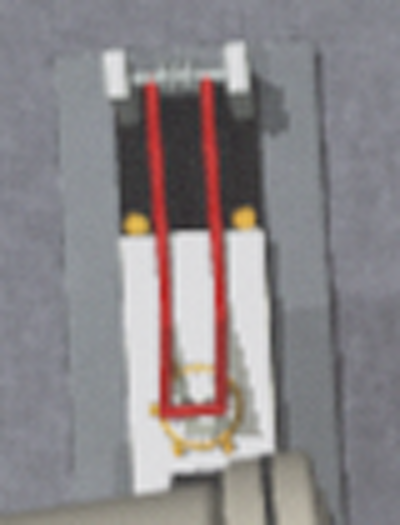

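The carrier lies flat at z≈32 mm, touching both pins, with the bail bearing on it and the gripper clear. I'm handing the job in.

```bash
python3 -c "
from h import *
from workcell import ctrl
hold(4);print(ctrl.close_job())"
```

```text
t 16.87 p [496.3  78.  193.9] tilt rad/tan -16.8 2.6 yaw -1.5306 F [-0.8  0.1 -0.9] w 87.8 qv [-0.    -0.004  0.005  0.001  0.003  0.001]
the job is handed in; nothing more can be done
None
```

The gold-watch carrier is on the timing stand, pushed in under the red bail until it met both brass stop pins. I let go, backed the gripper clear and handed the job in at about 16.9 s; no verdict was reported.

**What I did:** I gripped the carrier by its black tab and lowered it onto the stand with its bare end towards the bail. I then slid it in along the stand. It stopped with a steady push of about 12 N. The highest wrist force I read was about 34 N.

**Last checks:**
- **Pins:** the top and wrist pictures show the front edge at both pins, about 0.4 mm off centre between them.
- **Flatness:** the top face measured about 32–33 mm high, which is right for lying on the bed. The fitted slope was 4 to 12 mrad depending on the camera, which I put down to depth noise.
- **Bail:** it rests on the carrier in every view; I did not measure its angle.
- **Blue-dialled carrier:** it looked undisturbed in the last wrist picture, and I never touched it. The arm hid it from the top camera.

**Off or disagreeing:**
- **Stop position:** the carrier stopped about 5 mm further along than the first top-camera estimate. I relied on the contact force and the pictures instead.
- **Sideways position of the stand:** the wrist and top cameras differed by about 3 mm. I followed the wrist view.
- **Tool tilt:** the tool had drifted by up to 36 mrad before the grasp, and I corrected that before gripping. It was about 15 mrad at the end of the push.

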